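# Load the adapter tray and knock its sprung locking pin home

### The job

Slide the tray of brass adapters along the board and fully home in its slotted dock, without tipping or spilling the adapters. Then pick up the mallet and strike the slanting, sprung locking pin squarely along its axis with brisk blows of the mallet head, never with the gripper itself, until the pin is fully home and locks the tray. Put the mallet back down on the bench, clear of the dock, without dropping it, and leave the gauge, the calibrator and the wrench where they are.

Things in the scene. Friction and masses are not known exactly. Their poses are not given: they have to be found in the camera images.
- dock: Fixed wooden board 330 x 190 x 18 mm (x = -275 to +55 mm) with black steel parts. +x is the way the tray slides in. Origin: at bench level below the point where the slanting pin meets the tray. A round black collar, 48 mm wide, leaning 0.40 rad back towards -x, carries the pin along its axis; an end stop stands at x = +34 mm. Tray home: tongue against the stop, tray origin at x = -100, y = 0.
- dock_mouth (a point): Start of the dock's slots, on the board's top (18 mm above the bench), at x = -130 mm of the dock. Two lipped rails (top 38 mm above the bench) run from here 80 mm towards +x and take the tray's flanges, with 2 mm play each side. A flared mouth, about 10 mm wider each side at its start, stands before them from x = -175 mm.
- lock_pin (a joint): How far the sprung locking pin is driven down along its own slanting axis, m: 0 fully up, 0.024 fully home (its head's top then 1.5 mm proud of the collar's top). It moves stiffly (about 11 to 15 N), stays where it is left, and starts 0 to 4 mm down. Its 10 mm foot passes about 7 mm down only if the tray's hole is under it.
- pin_head (a point): Centre of the top of the pin's round steel head (22 mm wide). Its z axis is the pin's axis, pointing out of the head: 0.40 rad from vertical, leaning towards the dock's -x. Fully up it is at x = -27 mm of the dock, 86 mm above the bench; home at x = -18 mm, 64 mm. A mallet face held much out of square (over about 0.2 rad) meets the collar's rim before the pin is home.
- tray: Loose aluminium tray on the board before the dock: 100 (x) x 110 (y) x 35 mm, walls 5 mm, three lengthwise compartments, side flanges at the foot (6 mm thick, 126 mm over both), and at floor level a tongue 50 mm wide, 8 mm thick, reaching 84 mm beyond the front (+x) wall. Origin: centre of the body's underside (without the tongue). Pushed at its back wall it slides in. About 0.5 kg loaded.
- tray_hole (a point): Centre of the top of the hole in the tray's tongue (20 mm along x, 16 mm along y), 100 mm ahead (+x) of the tray's origin.
- tray_back (a point): Middle of the top edge of the tray's back wall, 50 mm behind the tray's origin, 35 mm above its underside.
- mallet: Soft-faced mallet, about 0.34 kg, standing on one face of its head: round head 48 mm wide, 70 mm tall, white plastic faces, black steel middle; a level wooden handle, 20 mm wide and 24 mm tall, points along the mallet's -x to x = -170 mm, its centre 35 mm above the face. Origin: centre of the lower face.
- mallet_head (a point): Centre of the mallet's head, 35 mm above the lower face (midway between the two faces).
- mallet_grip (a point): Point on the axis of the mallet's handle, 58 mm from the head's axis, 35 mm above the lower face: a good place to grip.
- adapter0: Loose brass adapter fitting, hexagon foot 28 mm across and 14 mm tall with a 19 mm wide neck above, 30 mm tall overall, standing in the right-hand (-y) compartment of the tray. Origin: centre of its underside. Must stay there, standing.
- adapter1: Loose brass adapter fitting, hexagon foot 28 mm across and 14 mm tall with a 19 mm wide neck above, 30 mm tall overall, standing in the middle compartment of the tray. Origin: centre of its underside. Must stay there, standing.
- adapter2: Loose brass adapter fitting, hexagon foot 28 mm across and 14 mm tall with a 19 mm wide neck above, 30 mm tall overall, standing in the left-hand (+y) compartment of the tray. Origin: centre of its underside. Must stay there, standing.
- gauge: Bystander: round black pressure gauge, 110 mm wide and 36 mm thick, lying on its back, with a brass stem along -x to 81 mm. Origin: centre of its underside. Leave it alone.
- calibrator: Bystander: grey hand-held calibrator with keys, 100 (x) x 170 (y) x 45 mm. Origin: centre of its underside. Leave it alone.
- wrench: Bystander: steel wrench lying flat, about 200 mm long, along its x. Leave it alone.
There are look-alikes about, which are no part of the job. What is meant by the mallet is not turquoise, and is the smaller of those in its own colour.

How it is judged (in metres and radians):
On the way, in this order (a step that is already met when the one before it is completed fails the run):
1. the tray is fully home in the dock (hole within 3 mm of its place along the slide), with the pin still up (x of tray_hole in the frame of dock above -0.003 m and value of joint lock_pin below 0.01 m), for 0.2 s.
2. a brisk blow: the mallet's head, over the pin, drives it down at more than 0.03 m/s (contact force between mallet and lock_pin above 2 N and distance between mallet_head and pin_head below 0.047 m and velocity of joint lock_pin above 0.03 m/s).
3. the pin is driven home (22.5 mm of its 24 mm or more) under the mallet's head (contact force between mallet and lock_pin above 2 N and distance between mallet_head and pin_head below 0.047 m and value of joint lock_pin above 0.0225 m).
At the end, for the whole second after the job is handed in: The tray is home (hole within 4 mm of its place along the slide), the pin is down by at least 22.5 of 24 mm, all three adapters stand in the tray (upright to 0.3 rad), and the mallet rests on the bench itself, still, its head at least 80 mm from the pin (x of tray_hole in the frame of dock between -0.004 and 0.004 m and value of joint lock_pin above 0.0225 m and height (world z) of each of mallet_grip, mallet_head below 0.044 m and linear speed of mallet below 0.03 m/s and linear speed of tray below 0.02 m/s and horizontal distance between mallet_head and pin_head above 0.08 m and angle between each of adapter0, adapter1, adapter2's own z axis and vertical below 0.3 rad and z of adapter0 in the frame of tray between 0 and 0.012 m and horizontal distance between each of adapter0, adapter1, adapter2 and tray below 0.065 m and z of adapter1 in the frame of tray between 0 and 0.012 m and z of adapter2 in the frame of tray between 0 and 0.012 m); the robot touches nothing.
It fails at once if the gripper or arm presses the pin itself (contact force between any of the fingers, the arm and lock_pin above 1 N).
It fails at once if an adapter is tipped over (angle between any of adapter0, adapter1, adapter2's own z axis and vertical above 0.8 rad).
It fails at once if the mallet is dropped or thrown (faster than 1.3 m/s) (linear speed of mallet above 1.3 m/s).
It fails at once if the gauge, calibrator or wrench is moved by more than 30 mm (distance of any of gauge, calibrator, wrench from where it was at the start of the episode above 0.03 m).
It also fails if it takes over 59 s, if anything falls off the work surface, if the arm or the gripper's body presses on something with over 40 N, if the wrist force passes 120 N, or if a joint passes its speed limit or range.

### The arm

A 6-joint arm with a two-finger parallel gripper is mounted at the origin on the work surface. World frame = base frame: x ahead of the robot, y to its left, z up, the work surface at z = 0. Lengths are in mm, angles in rad, forces in N, time in s.
With the tool pointing down it reaches from about 350 to 775 mm from the base axis. Payload 7.3 kg.
Tool frame: the origin (TCP) lies at the centre of the arm's flange, where the gripper is bolted on; the fingertips stand 178 mm ahead of it and the grasp point (between the pads) lies 159 mm ahead of it; z points along the fingers, y is the line along which they close (so a half turn about z gives the same grasp; the last joint's range is limited). The gripper opens to 92 mm and grips with 3 to 60 N. Pads are 19 mm wide; open, the fingers measure 130 mm over their backs; the gripper's body (75 mm by 190 mm) begins 47 mm behind the grasp point.
Start: joints at [-1.406, 0.342, 1.524, -0, 1.275, -0.146], TCP at [160.576, -499.843, 404.741] pointing down, gripper open.
Joint ranges: [-2.53, 2.53], [-0.77, 2.02], [0.04, 2.7], [-1, 4.14], [0.28, 2.66], [-3.11, 3.11]. Speed limits (rad/s): [2.57, 2.57, 3.14, 3.14, 3.14, 3.14].

### API

Orientations are given as [roll, pitch, yaw] about the fixed x, y, z axes, in that order (R = Rz(yaw) Ry(pitch) Rx(roll)).
In Python, from plant import * gives the robot as it stands. The module is installed in compiled form; this text tells all that it offers.
- The arm moves only by the shell command python3 -m inch 'ROWS'. ROWS is JSON, a list of rows, each a list of 5 numbers: the shift along the tool's x, y, z in m, then the turn about the tool's z in rad, then the opening, from 0 (shut) to 1 (fully open). In form: [[tx, ty, tz, spin, claw], ...]. A call has 1 to 8 rows; each row is the pose to reach, as a shift and turn from the pose commanded when the call began, along the tool's axes at that moment; what a row does not reach only later rows make up. A row lasts 1/12 s, in which the tool goes at most 41.7 mm and 7.16 degrees, less where a joint would pass 70% of its speed; a pose out of reach is approached as far as the arm can. A call with a gripper value outside its range is refused whole. The fingers move at their own pace and stop on an object; the grip force is fixed at half the most. Time passes only in rows, so rows that repeat a pose let the fingers close. It gives the time, the measured TCP pose, the force, the opening and the grip force at its end, in the units of the state.
- get_obs(): the state, without advancing time (a new reading comes with each control period).
- capture(name): name is "scene" or "top" or "wrist"; returns a dict with "color" (480x640x3 uint8, red, green, blue), "intrinsics" (3x3 intrinsics, pixels), "pose" (4x4, takes a point from camera to world coordinates). Camera axes: x right, y down, z forward; pixel columns grow to the right and rows downward; lengths in mm; the calibration is good to about 2 mm. A picture is of the moment at which its call begins. There is no depth.
- close_job(): hands the job in; it is judged then, once.
Trained networks look in a picture, given as the dict that the camera call returned (one of the last four; its "shot" number tells which), for a name from the list of things; names that differ only in an ending like _2 or _b are one class to them, and where a whole thing is asked for, a point or a joint stands for the part that bears it (a point fixed in the world has none). Each returns a list of dicts, best first, with "conf" (0 to 1); they miss things now and then, are a little off and sometimes report something else, mostly with a low value. They report only what shows in the picture. A call takes as long as a camera call. They do not tell look-alikes from the thing itself.
- look_for(picture, target): "rect" ([centre column, centre row, width, height] in pixels, round what is visible of it).
- trace(picture, target): "pixels" (480x640 bool, what is visible of it) and "rect" ([centre column, centre row, width, height] in pixels, round what is visible of it).
- tip_of(picture, target): "centre" ([column, row] in pixels: a listed point, or the origin of a listed thing).
The state is a dict: "time": time; "joint_positions": joint angles; "dq": joint speeds; "tau": joint torques, N m; "tool_pos": TCP position; "tcp_rot": TCP orientation; "contact_force": force on the tool from outside, world axes, zero at the start; "moment": the same for the moment, N m; "grip_width": finger opening in mm; "finger_force": force on a finger pad.
Only numpy, scipy, OpenCV 4.12 (cv2) and the standard library are available. Lean on these libraries where they do the work, as an engineer would, in place of code of your own. Each camera call takes 0.05 s, during which the arm holds its last target. There are 200 camera calls.

## Working session

There is one attempt and no reset: what is moved stays moved. The work goes in short steps, Python scripts to look and compute and a shell command to move; the robot and the scene stay as the last step left them, time stands still between calls to the robot, and variables do not carry over. Pictures are saved under pics/ and viewed, at most 10 in all, crops included, and the job is handed in when it is done.

```bash
mkdir -p pics
cat > h.py <<'E'
from plant import *
import numpy as np, cv2
def save(p,n,crop=None,s=1):
    c=p["color"]
    if crop: c=c[crop[1]:crop[3],crop[0]:crop[2]]
    c=cv2.resize(c,None,fx=s,fy=s); cv2.imwrite("pics/"+n,c[:,:,::-1])
def at_z(p,px,z):
    K,T=np.array(p["intrinsics"]),np.array(p["pose"])
    d=T[:3,:3]@np.linalg.inv(K)@[px[0],px[1],1.]
    o=T[:3,3]; return o+d*(z-o[2])/d[2]
def proj(p,X):
    K,T=np.array(p["intrinsics"]),np.array(p["pose"])
    c=K@(T[:3,:3].T@(np.asarray(X,float)-T[:3,3])); return c[:2]/c[2]
E
python3 - <<'E'
from h import *
np.set_printoptions(precision=1,suppress=True)
o=get_obs(); print(o["tool_pos"],o["tcp_rot"],o["time"],o["grip_width"])
Z=dict(dock=0,dock_mouth=18,pin_head=84,tray=18,tray_hole=26,tray_back=53,mallet=0,mallet_head=35,mallet_grip=35,adapter0=23,adapter1=23,adapter2=23,gauge=0,calibrator=0,wrench=0)
im=[]
for cam in("top","scene"):
    p=capture(cam); save(p,cam+"0.png"); print(cam,np.array(p["pose"])[:3,3])
    for n,z in Z.items():
        for r in tip_of(p,n)[:3 if 'mallet' in n else 1]:
            if r["conf"]>.2: print(n,np.array(r["centre"]),round(r["conf"],2),at_z(p,r["centre"],z))
E
```

```text
[ 160.6 -499.7  404.1] [-3.1 -0.   0.3] 0.0 92.10745883020891
top [ 498.1   35.  1202. ]
dock [348.2 178.9] 0.72 [685.1 -47.    0. ]
dock_mouth [353.2 231. ] 0.83 [561.5 -55.1  18. ]
pin_head [375.2 258.2] 0.74 [498.3 -96.6  84. ]
tray [360.5 264.4] 0.65 [484.6 -70.3  18. ]
tray_hole [353.  222.8] 0.65 [579.9 -54.3  26. ]
tray_back [360.  285.9] 0.56 [437.4 -65.1  53. ]
mallet [191.2 226.5] 0.9 [578.9 321.4   0. ]
mallet [267.6 306.1] 0.69 [391.4 145.3   0. ]
mallet [146.8 268.2] 0.67 [483.4 424.8   0. ]
mallet_head [267.2 310.4] 0.86 [384.9 143.1  35. ]
mallet_head [140.6 266.9] 0.73 [487.  427.4  35. ]
mallet_head [189.1 226.7] 0.57 [576.1 317.8  35. ]
mallet_grip [265.9 336.9] 0.84 [325.8 146.6  35. ]
mallet_grip [192.5 252.6] 0.76 [517.4 310.3  35. ]
mallet_grip [109.3 261.3] 0.66 [500.7 498.   35. ]
adapter0 [374.2 259.2] 0.66 [ 496.  -101.4   23. ]
adapter1 [374.2 259.2] 0.66 [ 496.  -101.4   23. ]
adapter2 [374.2 259.2] 0.66 [ 496.  -101.4   23. ]
gauge [453.7 228. ] 0.89 [ 565.9 -291.5    0. ]
calibrator [202.7 158.2] 0.91 [739.2 293.8   0. ]
wrench [454.8 167.8] 0.65 [ 707.6
[... 307 characters left out ...]
[428.5 -69.7  53. ]
mallet [314.5 211. ] 0.77 [383.7 146.    0. ]
mallet [422.1 228.9] 0.74 [567.6 325.5   0. ]
mallet [428.  202.8] 0.74 [484.8 410.2   0. ]
mallet_head [315.2 201.8] 0.68 [397.3 139.9  35. ]
mallet_head [421.3 220. ] 0.58 [577.1 310.   35. ]
mallet_grip [304.8 191.9] 0.94 [346.1 140.1  35. ]
mallet_grip [461.6 182.6] 0.63 [492.1 505.1  35. ]
mallet_grip [403.3 206.9] 0.62 [513.8 307.8  35. ]
adapter0 [245.7 251.8] 0.7 [483.  -73.5  23. ]
adapter1 [245.7 251.8] 0.7 [483.  -73.5  23. ]
adapter2 [245.7 251.8] 0.7 [483.  -73.5  23. ]
gauge [154.4 316.1] 0.95 [ 554.4 -287.4    0. ]
calibrator [462.9 275.8] 0.95 [741.1 292.1   0. ]
wrench [175.7 381.9] 0.77 [ 720.3 -299.6    0. ]
```

View pics/top0.png

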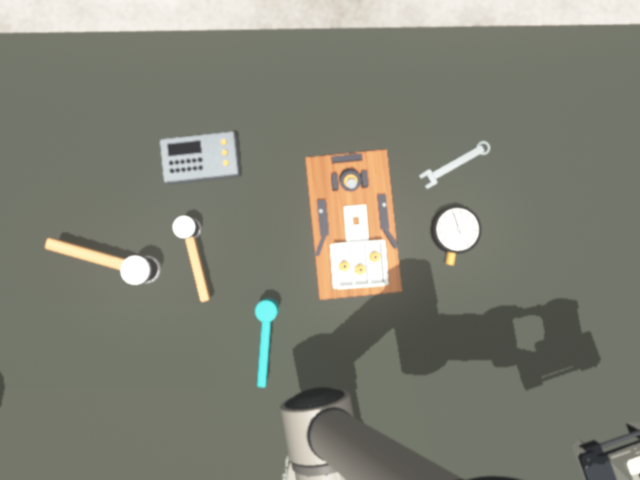

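View pics/scene0.png

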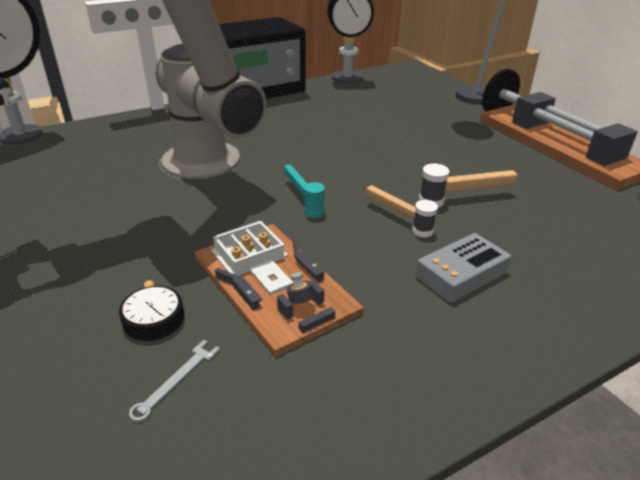

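Run:
```python
from h import *
np.set_printoptions(precision=1,suppress=True)
p=capture("top")
hsv=cv2.cvtColor(p["color"],cv2.COLOR_RGB2HSV)
m=((hsv[...,0]<16)&(hsv[...,1]>100)&(hsv[...,2]>60)).astype(np.uint8)
w=np.zeros_like(m); w[135:315,290:415]=1; m*=w
pts=np.argwhere(m)[:,::-1]
W=np.array([at_z(p,q,18)[:2] for q in pts.astype(float)],np.float32)
r=cv2.minAreaRect(W); print("board",r, cv2.boxPoints(r))
t=trace(p,"tray"); print([ (x["conf"],x["rect"]) for x in t])
for x in trace(p,"mallet"): 
    q=np.argwhere(x["pixels"])[:,::-1].astype(float); print("mallet",x["conf"],x["rect"])
hs=(hsv[...,1]<60)&(hsv[...,2]>130)
w[:]=0; w[238:300,325:395]=1
q=np.argwhere(hs&(w>0))[:,::-1].astype(float)
W=np.array([at_z(p,a,53)[:2] for a in q],np.float32); r=cv2.minAreaRect(W); print("traytop",r)
# mallet: wood handle pixels & white face
m=(hsv[...,0]<22)&(hsv[...,1]>70)&(hsv[...,2]>120); w[:]=0; w[225:305,180:215]=1
q=np.argwhere(m&(w>0))[:,::-1].astype(float)
W=np.array([at_z(p,a,47)[:2] for a in q],np.float32); print("handle",cv2.minAreaRect(W),cv2.fitLine(W,cv2.DIST_L2,0,.01,.01).T, W.min(0),W.max(0))
w[:]=0; w[210:245,168:205]=1
q=np.argwhere(hs&(w>0))[:,::-1].astype(np.float32); c,rad=cv2.minEnclosingCircle(q); print("face",c,rad,len(q),at_z(p,c,70),at_z(p,q.mean(0),70))
for n in("pin_head","lock_pin","dock"):
  for t in look_for(p,n)[:2]: print(n,t["conf"],t["rect"],at_z(p,t["rect"][:2],84))
s=capture("scene"); 
a=cv2.resize(p["color"][195:315,90:300],None,fx=3,fy=3); b=cv2.resize(s["color"][210:350,190:370],None,fx=3.5,fy=3.5)
h=max(a.shape[0],b.shape[0]); 
cv2.imwrite("pics/c1.png",a[:,:,::-1]); cv2.imwrite("pics/c2.png",b[:,:,::-1])
```

```text
board ((578.3533325195312, -54.701995849609375), (330.9263000488281, 190.69822692871094), 4.828914165496826) [[ 405.5   26.4]
 [ 421.5 -163.6]
 [ 751.3 -135.8]
 [ 735.2   54.2]]
[(0.85, [360.2, 247.2, 54.4, 78.4])]
mallet 0.93 [265.2, 341.4, 22.6, 92.1]
mallet 0.7 [191.3, 257.5, 38.2, 86.3]
mallet 0.64 [104.2, 260.6, 115.1, 47.4]
traytop ((476.0576477050781, -70.63716125488281), (142.8359832763672, 135.36354064941406), 89.11174774169922)
handle ((480.6600036621094, 297.3687744140625), (148.44625854492188, 24.339275360107422), 13.795496940612793) [[  1.    0.2 480.8 295.9]] [406.9 271.1] [554.4 324.2]
face (186.0, 227.5) 15.66055965423584 537 [572.1 316.1  70. ] [573.4 320.4  70. ]
dock 0.93 [352.9, 223.5, 92.2, 145.7] [574.3 -49.7  84. ]
dock 0.72 [346.4, 264.6, 13.3, 9.1] [485.4 -33.9  84. ]
```

View pics/c1.png

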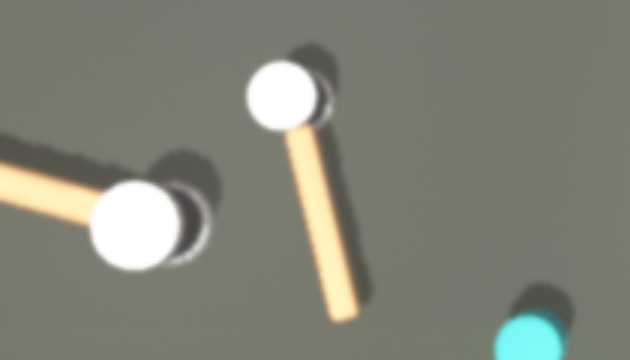

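View pics/c2.png

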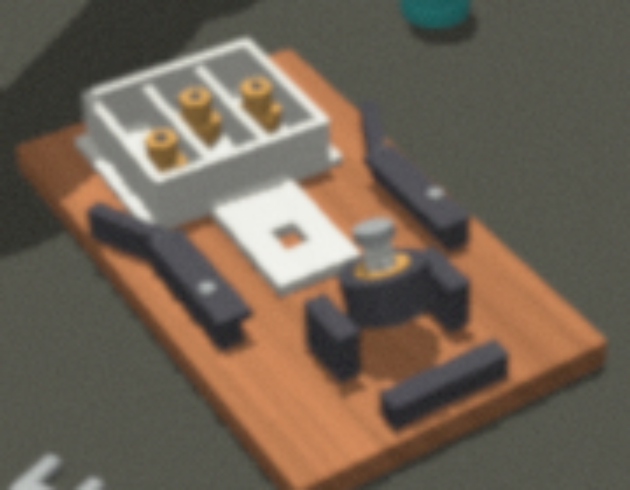

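```bash
python3 - <<'E'
from h import *
o=get_obs(); print(o["tool_pos"],o["tcp_rot"])
E
python3 -m inch '[[0,0,0,0.1,0.5],[0,0,0,0.176,0.5],[0,0,0,0.176,0.5]]'
```

```text
[ 160.58133918 -499.84278545  404.73006936] [3.14153721e+00 1.89189637e-05 3.10808605e-01]
time: 2.2
tool_pos: [160.6, -499.9, 404.7]
tcp_rot: [3.142, -0.0, 0.132]
contact_force: [-0.6, -0.4, 0.7]
grip_width: 76.4
finger_force: 0.0
```

```bash
python3 -m inch '[[0,0,0,0.048,0.5],[0,0,0,0.048,0.5]]' | grep rot; python3 -m inch '[[0.02,-0.035,0,0,0.5],[0.04,-0.07,0,0,0.5],[0.06,-0.1,0,0,0.5],[0.085,-0.135,0,0,0.5],[0.11,-0.165,0,0,0.5],[0.13,-0.2,0,0,0.5],[0.15,-0.23,0,0,0.5],[0.17,-0.26,0,0,0.5]]' | grep pos;  python3 -m inch '[[0.02,-0.03,0.02,0,0.5],[0.045,-0.06,0.03,0,0.5],[0.07,-0.09,0.04,0,0.5],[0.09,-0.12,0.05,0,0.5],[0.11,-0.145,0.07,0,0.5],[0.11,-0.145,0.08,0,0.5]]'
python3 - <<'E'
from h import *
p=capture("wrist"); save(p,"w1.png"); print(get_obs()["tool_pos"],np.array(p["pose"]).round(2).tolist())
E
```

```text
tcp_rot: [3.141, -0.0, 0.088]
tool_pos: [307.7, -224.2, 405.0]
time: 3.53
tool_pos: [405.9, -68.2, 323.5]
tcp_rot: [-3.14, -0.001, 0.095]
contact_force: [-1.5, -0.6, -0.2]
grip_width: 45.9
finger_force: 0.0
[404.65336136 -69.56045467 322.16682153] [[0.09, -0.95, -0.29, 482.66], [-1.0, -0.09, -0.03, -60.34], [-0.0, 0.29, -0.96, 303.84], [0.0, 0.0, 0.0, 1.0]]
```

View pics/w1.png

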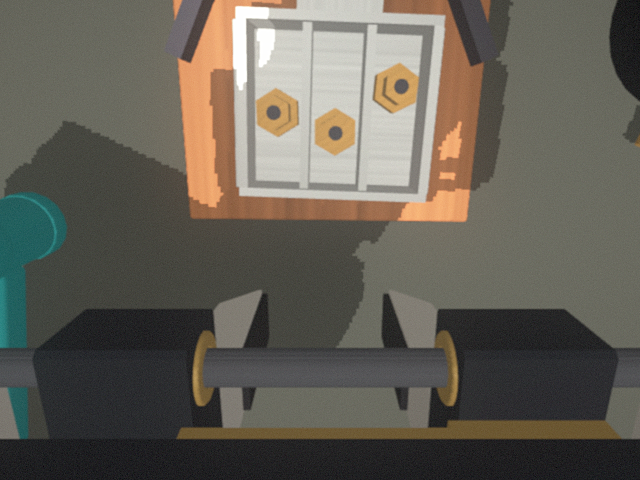

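```bash
cat >> h.py <<'E'
D0=np.array([688.0,-45.5]); YAW=0.0843
def dock(X):
    c,s=np.cos(YAW),np.sin(YAW); d=np.asarray(X)[:2]-D0; return np.array([c*d[0]+s*d[1],-s*d[0]+c*d[1]])
def world(x,y):
    c,s=np.cos(YAW),np.sin(YAW); return D0+[c*x-s*y,s*x+c*y]
E
python3 - <<'E'
from h import *
np.set_printoptions(precision=1,suppress=True)
p=capture("wrist")
for n,z,q in [("FL",53,(235,11)),("FR",53,(444,16)),("BL",53,(238,196)),("BR",53,(429,202)),("bl",18,(190,217)),("br",18,(467,221))]: print(n,dock(at_z(p,q,z)))
o=get_obs(); print(dock(o["tool_pos"]),o["tool_pos"],o["tcp_rot"],o["time"])
E
```

```text
FL [-156.9   49.1]
FR [-158.2  -60. ]
BL [-254.5   52.3]
BR [-256.9  -60.1]
bl [-275.9   92.8]
br [-276.7  -95.6]
[-284.8   -1.3] [404.3 -70.8 323.3] [-3.1  0.   0.1] 3.6333
```

```bash
python3 -m inch '[[0,0.003,0.04,0.009,0.5],[0,0.003,0.08,0.009,0.5],[0,0.003,0.105,0.009,0.5],[0,0.003,0.117,0.009,0.5],[0,0.003,0.117,0.009,0.5]]'; python3 -m inch '[[0.004,0,0,0,0.5],[0.01,0,0,0,0.5],[0.015,0,0,0,0.5],[0.02,0,0,0,0.5],[0.025,0,0,0,0.5],[0.03,0,0,0,0.5],[0.035,0,0,0,0.5],[0.04,0,0,0,0.5]]'; python3 -c "
from h import *
o=get_obs();print(dock(o['tool_pos']),o['tcp_rot'])"
```

```text
time: 4.05
tool_pos: [403.9, -75.9, 206.1]
tcp_rot: [-3.14, 0.004, 0.078]
contact_force: [-0.4, 0.2, -0.7]
grip_width: 46.0
finger_force: 0.0
time: 4.72
tool_pos: [444.7, -71.8, 207.7]
tcp_rot: [-3.141, 0.001, 0.078]
contact_force: [-3.7, 0.6, 3.2]
grip_width: 46.1
finger_force: 2.0
[-244.61562971   -5.6907382 ] [-3.14138235e+00  8.80201824e-04  7.81870259e-02]
```

```bash
python3 -m inch '[[0.005,0,0,0,0.5],[0.01,0,0,0,0.5],[0.015,0,0,0,0.5],[0.02,0,0,0,0.5],[0.025,0,0,0,0.5],[0.03,0,0,0,0.5],[0.035,0,0,0,0.5],[0.04,0,0,0,0.5]]';  python3 -m inch '[[0.004,0,0,0,0.5],[0.008,0,0,0,0.5],[0.012,0,0,0,0.5],[0.016,0,0,0,0.5],[0.02,0,0,0,0.5],[0.024,0,0,0,0.5],[0.028,0,0,0,0.5],[0.03,0,0,0,0.5]]'; python3 -c "
from h import *
o=get_obs();print(dock(o['tool_pos']),o['tcp_rot'])
p=capture('wrist'); save(p,'w2.png')
np.set_printoptions(precision=1,suppress=True)
for n,z in (('tray_hole',26),('tray',18),('tray_back',53)): print(n,[(dock(at_z(p,r['centre'],z)),r['conf'],r['centre']) for r in tip_of(p,n)[:1]])"
```

```text
time: 5.38
tool_pos: [485.0, -68.8, 207.5]
tcp_rot: [-3.141, 0.0, 0.078]
contact_force: [-3.4, 1.4, -0.3]
grip_width: 45.8
finger_force: 1.6
time: 6.05
tool_pos: [515.0, -66.6, 207.8]
tcp_rot: [3.141, -0.001, 0.078]
contact_force: [-4.0, 0.3, 0.1]
grip_width: 46.0
finger_force: 1.6
[-174.18532352   -6.41371958] [ 3.14126073e+00 -6.51922167e-04  7.78842714e-02]
tray_hole []
tray [(array([-112.8,   -2.8]), 0.68, [315.9, 157.0])]
tray_back [(array([-163.4,   -2.1]), 0.63, [313.8, 315.0])]
```

View pics/w2.png

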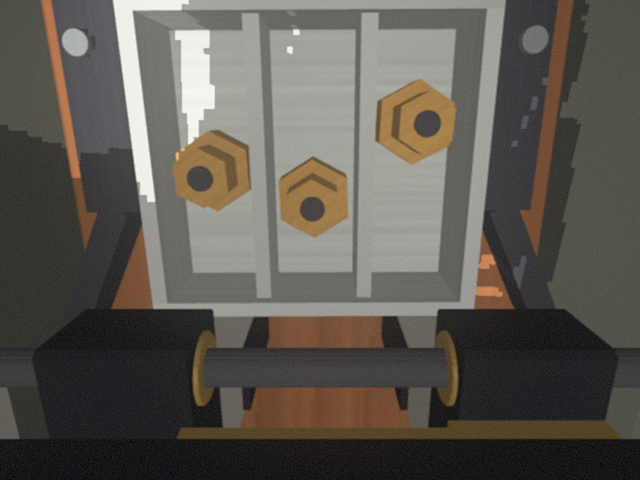

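```bash
python3 -m inch '[[0.003,0,0,0,0.5],[0.006,0,0,0,0.5],[0.009,0,0,0,0.5],[0.011,0,0,0,0.5]]';  python3 -m inch '[[0.0015,0,0,0,0.5],[0.003,0,0,0,0.5]]'; python3 -m inch '[[0.0015,0,0,0,0.5],[0.003,0,0,0,0.5]]'; python3 -c "
from h import *
o=get_obs();print(dock(o['tool_pos']))"
```

```text
time: 6.58
tool_pos: [525.5, -65.6, 207.8]
tcp_rot: [-3.142, 0.0, 0.078]
contact_force: [-4.8, 1.0, 3.1]
grip_width: 46.3
finger_force: 2.4
time: 6.75
tool_pos: [528.4, -65.4, 207.7]
tcp_rot: [-3.142, 0.0, 0.078]
contact_force: [-4.3, 0.6, 3.2]
grip_width: 45.7
finger_force: 2.3
time: 6.92
tool_pos: [529.8, -65.3, 207.5]
tcp_rot: [-3.141, 0.006, 0.079]
contact_force: [-17.9, -3.4, 13.0]
grip_width: 45.6
finger_force: 8.8
[-159.27616734   -6.40131528]
```

```bash
python3 -m inch '[[0.001,0,0,0,0.5],[0.001,0,0,0,0.5],[0.001,0,0,0,0.5],[-0.005,0,0,0,0.5],[-0.012,0,0,0,0.5],[-0.012,0,-0.03,0,0.5],[-0.012,0,-0.07,0,0.6],[-0.012,0,-0.11,0,0.7]]'; python3 -m inch '[[0.004,-0.04,-0.005,0,0.9],[0.008,-0.08,-0.01,0,1],[0.012,-0.12,-0.01,0,1],[0.016,-0.16,-0.01,0,1],[0.019,-0.2,-0.01,0,1],[0.019,-0.24,-0.01,0,1],[0.019,-0.28,-0.01,0,1],[0.019,-0.32,-0.01,0,1]]' | grep pos;python3 -m inch '[[0,-0.035,0,0,1],[0,-0.046,0,-0.08,1],[0,-0.046,0,-0.162,1],[0,-0.046,0,-0.162,1]]'
python3 - <<'E'
from h import *
np.set_printoptions(precision=1,suppress=True)
p=capture("wrist"); save(p,"w3.png")
for n,z in(("mallet_head",35),("mallet_grip",35),("mallet",0)): print(n,[(np.array(r["centre"]),r["conf"],at_z(p,r["centre"],z)) for r in tip_of(p,n)[:2]])
g=cv2.cvtColor(p["color"],cv2.COLOR_RGB2GRAY)
hsv=cv2.cvtColor(p["color"],cv2.COLOR_RGB2HSV)
m=((hsv[...,1]<60)&(hsv[...,2]>170)).astype(np.uint8); m[310:]=0
cs,_=cv2.findContours(m,cv2.RETR_EXTERNAL,cv2.CHAIN_APPROX_NONE)
for c in sorted(cs,key=cv2.contourArea)[-3:]:
    (x,y),r=cv2.minEnclosingCircle(c); print("white",cv2.contourArea(c),(x,y),r,at_z(p,(x,y),70))
o=get_obs(); print(o["tool_pos"],o["tcp_rot"],o["time"])
E
```

```text
time: 7.58
tool_pos: [519.3, -66.2, 318.4]
tcp_rot: [-3.141, 0.0, 0.077]
contact_force: [1.1, -0.3, 0.1]
grip_width: 54.6
finger_force: 0.0
tool_pos: [513.3, 256.5, 327.9]
time: 8.58
tool_pos: [509.7, 301.6, 327.5]
tcp_rot: [-3.141, -0.002, 0.245]
contact_force: [0.0, 0.0, -0.2]
grip_width: 91.9
finger_force: 0.0
mallet_head [(array([491. , 433.9]), 0.66, array([388.7, 141.4,  35. ]))]
mallet_grip [(array([ 16.6, 175.7]), 0.86, array([501.6, 501.8,  35. ])), (array([319.9, 220.5]), 0.59, array([519.8, 308.3,  35. ]))]
mallet [(array([473.1, 406. ]), 0.96, array([386.7, 142.9,   0. ])), (array([154.2, 221.7]), 0.91, array([481., 425.,   0.]))]
white 246.0 (150.0, 225.0) 45.000099182128906 [502.  403.4  70. ]
white 6022.0 (318.28900146484375, 132.23394775390625) 45.266395568847656 [575.2 322.3  70. ]
white 9742.5 (98.03004455566406, 256.01287841796875) 61.432857513427734 [476.1 430.5  70. ]
[510.1 299.6 327.8] [-3.1 -0.   0.2] 8.7833
```

View pics/w3.png

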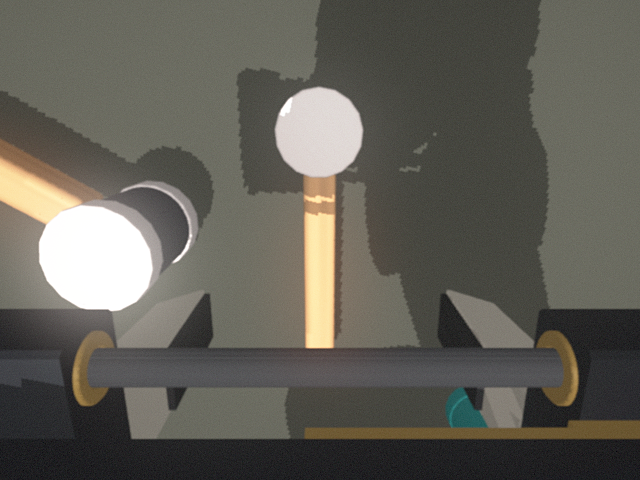

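```bash
python3 -m inch '[[0.04,-0.003,0,0,1],[0.069,-0.005,0.01,0,1],[0.069,-0.005,0.05,0,1],[0.069,-0.005,0.09,0,1],[0.069,-0.005,0.12,0,1],[0.069,-0.005,0.131,0,1],[0.069,-0.005,0.131,0,1]]'; python3 -m inch '[[0,0,0,0,0.6],[0,0,0,0,0.4],[0,0,0,0,0.2],[0,0,0,0,0.2],[0,0,0,0,0.2],[0,0,0,0,0.2]]'; python3 -m inch '[[0,0,0,0,0],[0,0,0,0,0],[0,0,0,0,0]]'
```

```text
time: 9.37
tool_pos: [575.1, 320.4, 193.5]
tcp_rot: [3.141, 0.006, 0.238]
contact_force: [-0.3, -0.8, 0.3]
grip_width: 91.7
finger_force: 0.0
time: 9.87
tool_pos: [575.8, 321.5, 197.6]
tcp_rot: [-3.141, -0.001, 0.24]
contact_force: [-0.3, 0.6, -0.3]
grip_width: 56.7
finger_force: 0.0
time: 10.12
tool_pos: [575.7, 321.6, 197.0]
tcp_rot: [-3.142, -0.0, 0.24]
contact_force: [-0.1, 0.4, 1.6]
grip_width: 46.9
finger_force: 30.0
```

```bash
python3 -m inch '[[0,0,-0.015,0,0],[0,0,-0.045,0,0],[0,0,-0.085,0,0],[0,0,-0.11,0,0],[0,0.03,-0.115,0,0],[0,0.07,-0.115,0,0],[0,0.11,-0.115,0,0],[0,0.15,-0.115,0,0]]'; python3 -m inch '[[-0.003,0.04,0,0,0],[-0.006,0.08,0,0,0],[-0.01,0.12,0,0,0],[-0.015,0.16,0,0,0],[-0.015,0.195,0,0,0],[-0.015,0.215,0,0,0],[-0.015,0.227,0,0,0]]' | head -3; for i in 1 2 3; do :; done
python3 -m inch '[[0,0,0,-0.08,0],[0,0,0,-0.2,0],[0,0,0,-0.32,0],[0,0,0,-0.44,0],[0,0,0,-0.56,0],[0,0,0,-0.68,0],[0,0,0,-0.8,0],[0,0,0,-0.92,0]]' | head -3
python3 -m inch '[[0,0,0,-0.12,0],[0,0,0,-0.24,0],[0,0,0,-0.36,0],[0,0,0,-0.48,0],[0,0,0,-0.6,0],[0,0,0,-0.72,0],[0,0,0,-0.84,0],[0,0,0,-0.96,0]]' | head -3
python3 -m inch '[[0,0,0,-0.12,0],[0,0,0,-0.24,0],[0,0,0,-0.36,0],[0,0,0,-0.48,0],[0,0,0,-0.6,0],[0,0,0,-0.72,0],[0,0,0,-0.84,0],[0,0,0,-0.96,0]]'
```

```text
time: 10.78
tool_pos: [611.1, 174.5, 311.2]
tcp_rot: [3.141, 0.001, 0.241]
contact_force: [1.0, -0.6, -2.3]
grip_width: 46.7
finger_force: 30.0
time: 11.37
tool_pos: [650.7, -51.5, 310.8]
tcp_rot: [3.142, 0.001, 0.237]
time: 12.03
tool_pos: [650.4, -47.2, 311.0]
tcp_rot: [-3.14, 0.0, 1.167]
time: 12.7
tool_pos: [650.4, -47.2, 311.0]
tcp_rot: [-3.14, -0.001, 2.127]
time: 13.37
tool_pos: [650.4, -47.2, 311.0]
tcp_rot: [3.141, -0.002, 3.087]
contact_force: [0.3, 0.3, -3.8]
grip_width: 47.2
finger_force: 30.0
```

```bash
python3 -m inch '[[0,0,0,-0.1,0],[0,0,0,-0.139,0],[0,0,0,-0.139,0]]'
python3 - <<'E'
from h import *
np.set_printoptions(precision=1,suppress=True)
w=capture("wrist"); s=capture("scene")
for p in(w,s):
    for n,z in(("pin_head",84),("mallet_head",150)):print(n,[(np.array(r["centre"]),r["conf"],dock(at_z(p,r["centre"],z))) for r in tip_of(p,n)[:2]])
    print("exp",proj(p,[*world(-27,0),86]), proj(p,[*world(-25.5,0),82]))
a=w["color"]; b=cv2.resize(s["color"][180:350,200:380],(508,480))
cv2.imwrite("pics/ws.png",cv2.resize(np.hstack([a,b]),None,fx=.69,fy=.69)[:,:,::-1])
o=get_obs(); print(dock(o["tool_pos"]),o["tool_pos"],o["tcp_rot"],o["moment"])
E
```

```text
time: 13.62
tool_pos: [650.4, -47.3, 311.0]
tcp_rot: [3.141, -0.002, -3.062]
contact_force: [1.1, -0.1, -2.5]
grip_width: 47.1
finger_force: 30.0
pin_head []
mallet_head []
exp [321.  294.3] [321.1 293.9]
pin_head [(array([295.8, 273.9]), 0.7, array([-25.8,  -2.3])), (array([263.6, 250.1]), 0.67, array([-119. ,  -14.9]))]
mallet_head [(array([290.9, 239.7]), 0.78, array([-40.9,  -1.8])), (array([432.9, 185.8]), 0.59, array([-40.5, 338. ]))]
exp [296.5 272.2] [297.  274.4]
[-37.5   0.5] [650.6 -48.1 311.6] [-3.1 -0.  -3.1] [ 0.1 -0.1 -0. ]
```

View pics/ws.png

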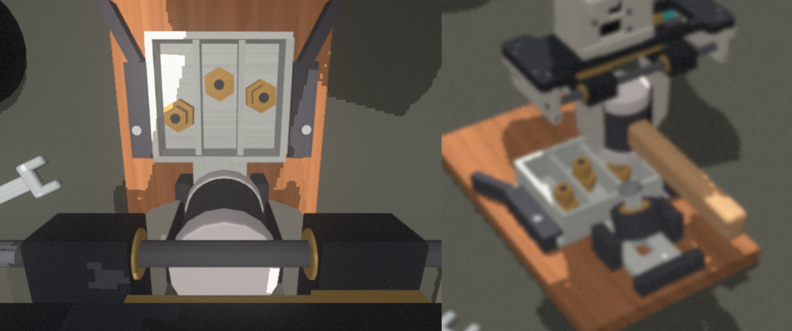

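```bash
python3 -m inch '[[0,0,0.012,0,0],[0,0,0.02,0,0],[-0.001,0,0.03,0,0],[-0.003,0,0.04,0,0]]'
python3 - <<'E'
from h import *
np.set_printoptions(precision=1,suppress=True)
s=capture("scene")
for n in("pin_head","mallet_head","mallet_grip"):print(n,[(np.array(r["centre"]),r["conf"]) for r in tip_of(s,n)[:2]])
o=get_obs(); print(dock(o["tool_pos"]),o["tool_pos"],o["tcp_rot"],o["contact_force"],o["moment"])
cv2.imwrite("pics/s5.png",cv2.resize(s["color"][180:350,220:370],(600,600*17//15))[:600,:,::-1])
E
```

```text
time: 14.25
tool_pos: [653.7, -48.1, 272.6]
tcp_rot: [-3.141, 0.001, -3.065]
contact_force: [-4.1, 0.7, 11.9]
grip_width: 47.3
finger_force: 30.0
pin_head [(array([297.6, 281.2]), 0.66)]
mallet_head [(array([429.8, 185.3]), 0.97), (array([293.5, 260. ]), 0.8)]
mallet_grip [(array([462. , 179.9]), 0.76), (array([312.3, 276. ]), 0.64)]
[-34.2   0.3] [653.9 -48.  271.5] [-3.1  0.  -3.1] [ 0.7 -0.4 -1.8] [ 0.1 -0.3 -0. ]
```

View pics/s5.png

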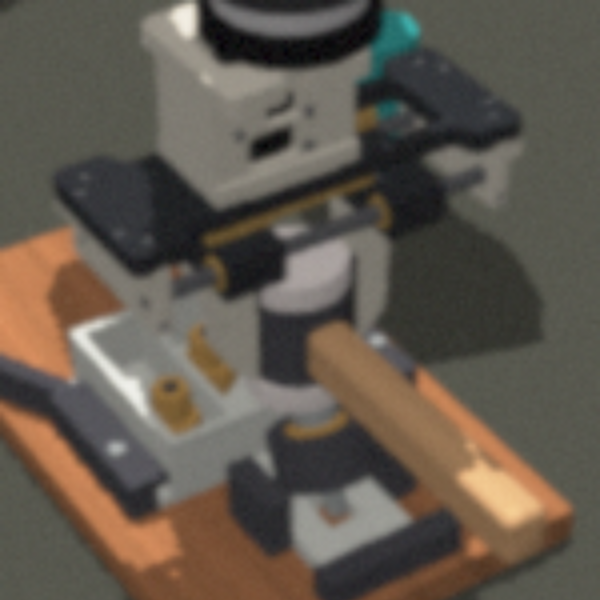

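```bash
python3 -m inch '[[-0.002,0,-0.01,0,0],[-0.0035,0,-0.01,0,0],[-0.0035,0,0.002,0,0],[-0.0035,0,0.009,0,0]]'
python3 - <<'E'
from h import *
np.set_printoptions(precision=1,suppress=True)
o=get_obs(); print(dock(o["tool_pos"]),o["tool_pos"],o["tcp_rot"],o["contact_force"],o["moment"])
E
```

```text
time: 14.78
tool_pos: [657.4, -48.1, 263.3]
tcp_rot: [-3.14, 0.002, -3.064]
contact_force: [-4.3, -0.9, 17.5]
grip_width: 47.2
finger_force: 30.0
[-30.7   0. ] [657.4 -48.1 263.3] [-3.1  0.  -3.1] [-4.3 -0.9 17.5] [-0.   0.4 -0. ]
```

```bash
python3 -m inch '[[0,0,0.002,0,0]]' | grep -E "pos|force"; python3 -m inch '[[0,0,0.002,0,0]]'| grep -E "pos|force"
python3 - <<'E'
from h import *
np.set_printoptions(precision=1,suppress=True)
s=capture("scene")
for n in("pin_head","mallet_head","mallet_grip"):print(n,[(np.array(r["centre"]),r["conf"]) for r in tip_of(s,n)[:2]])
o=get_obs(); print(dock(o["tool_pos"]),o["tool_pos"],o["contact_force"],o["moment"])
cv2.imwrite("pics/s6.png",cv2.resize(s["color"][200:330,240:370],(600,600))[:,:,::-1])
E
```

```text
tool_pos: [656.8, -48.1, 261.9]
contact_force: [-10.1, -1.1, 25.0]
finger_force: 30.0
tool_pos: [656.8, -48.1, 261.9]
contact_force: [-14.5, -0.4, 34.2]
finger_force: 30.0
pin_head [(array([302.3, 318.9]), 0.19)]
mallet_head [(array([432.8, 184.1]), 0.81), (array([312.1, 201.4]), 0.72)]
mallet_grip [(array([461.8, 182.4]), 0.89), (array([312.9, 281.6]), 0.79)]
[-31.1   0.1] [657.  -48.1 262.2] [-9.5 -0.2 21.2] [0.1 1.1 0. ]
```

View pics/s6.png

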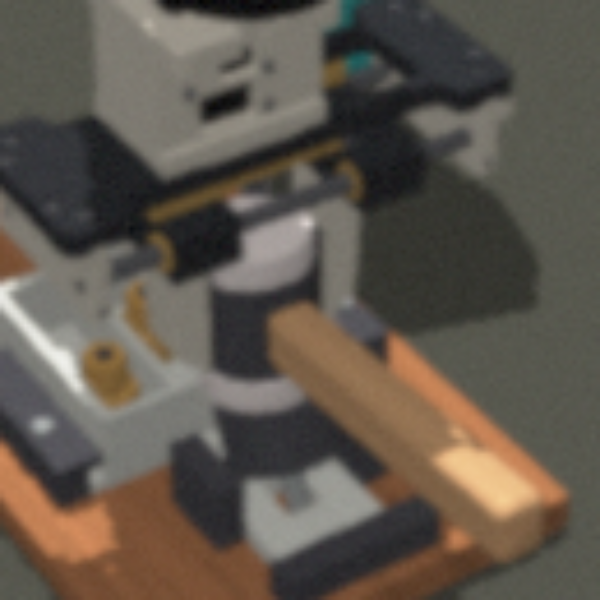

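```bash
python3 -m inch '[[0.002,0,-0.008,0,0],[0.0045,0,-0.012,0,0],[0.0045,0,-0.005,0,0]]' | grep -E "pos|force"; for r in 1; do python3 -m inch '[[0,0,0.006,0,0]]' | grep -E "pos|t_force"; python3 -m inch '[[0,0,0.002,0,0]]' | grep -E "pos|t_force"; python3 -m inch '[[0,0,0.002,0,0]]' | grep -E "pos|t_force";python3 -m inch '[[0,0,0.002,0,0]]' | grep -E "pos|t_force"; done
python3 - <<'E'
from h import *
np.set_printoptions(precision=1,suppress=True)
o=get_obs(); print(dock(o["tool_pos"]),o["tool_pos"],o["contact_force"],o["moment"],o["tcp_rot"])
E
```

```text
tool_pos: [652.7, -48.2, 264.9]
contact_force: [1.3, 0.2, -2.0]
finger_force: 30.0
tool_pos: [652.0, -48.3, 259.1]
contact_force: [-17.8, -1.1, 36.6]
tool_pos: [651.7, -48.5, 258.0]
contact_force: [-18.2, -0.9, 37.3]
tool_pos: [651.8, -48.6, 257.5]
contact_force: [-17.8, -1.7, 36.2]
tool_pos: [651.8, -48.6, 256.0]
contact_force: [-18.9, -1.4, 35.6]
[-36.3  -0. ] [651.8 -48.6 256. ] [-18.9  -1.4  35.6] [0.1 2.5 0. ] [-3.1  0.  -3.1]
```

```bash
python3 -m inch '[[0,0,-0.01,0,0],[0,0,-0.04,0,0],[0,0,-0.075,0,0],[0.01,0.03,-0.08,0,0],[0.015,0.07,-0.08,0,0],[0.02,0.11,-0.08,0,0],[0.03,0.15,-0.08,0,0],[0.036,0.19,-0.08,0,0]]' | grep -E "pos|force"; python3 -m inch '[[0,0.012,0,0,0],[0,0.012,0,0,0]]'
python3 - <<'E'
from h import *
np.set_printoptions(precision=1,suppress=True)
for cam in("scene","top"):
    p=capture(cam)
    for d in (0,4,16,20,22.5,24):
        f=d/24; c=np.array([-27+9.3*f,0,86-22.1*f]); print(d,proj(p,[*world(c[0],c[1]),c[2]]))
    print([(r["centre"],r["conf"]) for r in tip_of(p,"pin_head")[:2]])
    print([(r["rect"],r["conf"],r["pixels"].sum()) for r in trace(p,"lock_pin")[:2]])
    print([(dock(at_z(p,r["centre"],26)),r["conf"]) for r in tip_of(p,"tray_hole")[:2]])
    print([(r["centre"],r["conf"],at_z(p,r["centre"],137)) for r in tip_of(p,"mallet_head")[:4]])
    print([(r["centre"],r["conf"],at_z(p,r["centre"],137)) for r in tip_of(p,"mallet_grip")[:4]])
    np.save(cam+".npy",p["color"])
E
```

```text
tool_pos: [601.0, 140.0, 329.6]
contact_force: [1.4, 0.4, -2.5]
finger_force: 30.0
time: 16.57
tool_pos: [600.2, 154.1, 329.9]
tcp_rot: [3.141, -0.002, -3.06]
contact_force: [-1.0, -0.9, -3.7]
grip_width: 46.6
finger_force: 30.0
0 [296.5 272.2]
4 [297.  274.3]
16 [298.5 280.4]
20 [298.9 282.4]
22.5 [299.2 283.7]
24 [299.4 284.5]
[([297.9, 288.2], 0.61)]
[([280.8, 283.2, 88.4, 79.4], 0.63, np.int64(2577))]
[(array([-3.3, -2.4]), 0.63)]
[([433.2, 185.7], 0.67, array([602.3, 304.9, 137. ])), ([312.1, 202.3], 0.67, array([539.4,  51.6, 137. ])), ([372.2, 187.0], 0.6, array([546.3, 189.9, 137. ]))]
[([392.6, 194.8], 0.87, array([591.8, 208.5, 137. ])), ([302.7, 188.5], 0.82, array([483.4,  60.8, 137. ])), ([459.7, 183.2], 0.79, array([620.7, 361. , 137. ])), ([262.4, 289.1], 0.71, array([ 727.8, -142.7,  137. ]))]
0 [351.3 183.7]
4 [351.1 183.2]
16 [350.6 181.9]
20 [350.4 181.5]
22.5 [350.3 181.2]
24 [350.2 181. ]
[([352.6, 181.4], 0.56)]
[([355.6, 202.0, 59.5, 84.2], 0.34, np.int64(2321))]
[(array([-5.1,  2.9]), 0.65)]
[([141.4, 269.5], 0.77, array([482.6, 391.5, 137. ]))]
[([109.6, 258.5], 0.94, array([506.2, 456.9, 137. ]))]
```

Run:
```python
import numpy as np,cv2
c=np.load("scene.npy")
g=cv2.cvtColor(c,cv2.COLOR_RGB2GRAY).astype(int); sat=c.max(2).astype(int)-c.min(2)
print("gray"); 
for r in range(274,302): print(r,' '.join('%3d'%v for v in g[r,284:316:1]))
print("sat")
for r in range(278,300): print(r,' '.join('%3d'%v for v in sat[r,284:316]))
```

```text
gray
274 127 129 127 127 137 163 203 224 224 196 164 166 211 234 240 237 233 227 225 211 182 158 142 132 126 125 124 123 119  99  73  72
275 127 127 123 130 126 135 161 204 227 227 216 212 229 238 236 230 216 194 177 155 133 129 123 127 125 124 126 125 119  98  68  49
276 126 129 126 127 130 137 143 179 222 236 236 234 233 226 211 186 160 145 133 125 124 125 126 123 125 123 125 125 120  99  63  47
277 137 129 128 137 149 158 179 203 225 235 230 227 210 180 156 139 126 123 125 123 122 125 126 126 124 122 125 124 122 105  71  51
278 158 145 154 175 193 209 220 225 224 210 191 175 153 134 127 123 122 123 122 125 125 125 121 123 126 123 124 123 124 117 100  75
279 203 194 201 218 224 223 220 207 176 155 139 132 122 121 124 121 121 123 122 122 124 121 123 123 125 123 124 119 126 137 138 106
280 234 232 227 221 212 191 172 151 132 122 123 122 122 120 121 117 114 115 115 115 113 114 114 110 114 116 114 114 116 136 147 128
281 234 225 209 185 160 141 130 124 125 120 118 117 114 112 111 107 105 108 109 108 107 101  98  93  93  95  98  94  99 105 123 116
282 207 177 151 135 124 122 121 120 118
[... 4808 characters left out ...]
   4   5   3   6   4   5   2   6   8   3
295   2   5   8   6   2   2   5   3   5   4   5   4   4   4   3   3   5   4   4   3   5   4   2   2   5   2   5   6   4   4   3   5
296   1   3   8   7   4   1   2   2   4   3   1   6   6   4   2   5   4   1   2   6   5   3   6   5   5   3   4   2   4   5   4   5
297   5   1   5   8   6   1   4   3   6   4   2   4   4   4   5   5   4   3   2   3   3   5   4   3   4   5   2   3   2   6   4   4
298   6   5   1   4   6   2   4   5   4   4   4   3   4   4   2   5   3   5   5   5   1   3   2   4   4   3   1   2   2   4   6   4
299   8   7   3   2   2   2   4   5   4   4   6   5   4   4   5   1   3   4   1   3   5   2   3   3   2   3   3   3   3   0   2   1
```

```bash
python3 -m inch '[[0,0,0.02,0,0],[0,0,0.055,0,0],[0,0,0.09,0,0],[0,0,0.11,0,0],[0,0,0.122,0,0],[0,0,0.122,0,0]]' | grep -E "pos|t_force"; python3 -m inch '[[0,0,0.003,0,0],[0,0,0.006,0,0]]'| grep -E "pos|t_force"; python3 -m inch '[[0,0,0.002,0,0],[0,0,0.004,0,0]]'| grep -E "pos|t_force"; python3 -c "
from h import *
np.set_printoptions(precision=1,suppress=True)
p=capture('wrist')
print(proj(p,[600.2,154,70]),proj(p,[600.2-24,152,70]))
hsv=cv2.cvtColor(p['color'],cv2.COLOR_RGB2HSV);print(get_obs()['moment'])
s=capture('scene')
for n in('mallet_grip','mallet_head','mallet'):print(n,[(np.array(r['centre']),r['conf'],at_z(s,r['centre'],35)) for r in tip_of(s,n)])
"
```

```text
tool_pos: [600.4, 150.3, 207.0]
contact_force: [-1.3, -0.0, -2.1]
tool_pos: [602.0, 150.6, 205.5]
contact_force: [1.1, 0.2, -2.6]
tool_pos: [601.6, 150.5, 200.9]
contact_force: [-0.3, 0.3, -2.5]
[335.2 381.8] [335.2 308.1]
[ 0.1 -0.1 -0. ]
mallet_grip [(array([305.1, 189.4]), 0.89, array([336. , 146.3,  35. ])), (array([387.1, 255.3]), 0.84, array([646.2, 166.9,  35. ])), (array([461.7, 182. ]), 0.83, array([489.9, 507.4,  35. ]))]
mallet_head [(array([430.9, 185.2]), 0.89, array([465.7, 429. ,  35. ])), (array([369.5, 242.4]), 0.63, array([592.1, 160.6,  35. ])), (array([314.1, 200.2]), 0.59, array([389.9, 141.1,  35. ]))]
mallet [(array([368.1, 256.6]), 0.89, array([631.2, 130.6,  35. ])), (array([428.9, 199.4]), 0.72, array([516.1, 381.5,  35. ])), (array([312.6, 211.9]), 0.71, array([432.3, 113.3,  35. ]))]
```

```bash
python3 -m inch '[[0,0,0.002,0,0],[0,0,0.004,0,0]]'| grep -E "pos|t_force"; python3 -m inch '[[0,0,0.002,0,0],[0,0,0.004,0,0]]'| grep -E "pos|t_force"; python3 -m inch '[[0,0,0.001,0,0],[0,0,0.002,0,0]]'| grep -E "pos|t_force"
```

```text
tool_pos: [601.2, 150.5, 195.8]
contact_force: [-0.2, -1.7, -2.8]
tool_pos: [602.6, 150.5, 193.5]
contact_force: [3.8, 0.3, 12.1]
tool_pos: [603.4, 150.6, 192.9]
contact_force: [4.5, 0.2, 13.7]
```

```bash
python3 -m inch '[[0,0,0.001,0,0]]'| grep -E "pos|t_force"; python3 -m inch '[[0,0,0.001,0,0.6],[0,0,0.001,0,0.7],[0,0,0.001,0,0.8],[0,0,0.001,0,1],[0,0,0.001,0,1],[0,0,0.001,0,1]]'; python3 -m inch '[[0,0,-0.004,0,1],[0,0,-0.02,0,1],[0,0,-0.05,0,1],[0,0,-0.09,0,1],[0,0,-0.13,0,1],[0,0,-0.15,0,1],[0,0,-0.15,0,1]]'
python3 - <<'E'
from h import *
np.set_printoptions(precision=1,suppress=True)
p=capture("wrist"); np.save("w.npy",p["color"])
for c in("scene","top"):
  s=capture(c)
  for n,z in(('mallet_grip',35),('mallet_head',35),('mallet',0)):print(n,[(np.array(r['centre']),r['conf'],at_z(s,r['centre'],z)) for r in tip_of(s,n)])
o=get_obs(); print(o["time"],o["tool_pos"],o["contact_force"],o["grip_width"])
E
```

```text
tool_pos: [603.8, 150.7, 192.6]
contact_force: [3.3, 0.9, 19.3]
time: 19.33
tool_pos: [601.0, 150.4, 187.3]
tcp_rot: [-3.141, -0.001, -3.064]
contact_force: [-0.9, -0.4, 0.0]
grip_width: 81.7
finger_force: 0.0
time: 19.92
tool_pos: [602.0, 150.6, 344.1]
tcp_rot: [3.141, 0.011, -3.064]
contact_force: [0.6, 0.1, 0.3]
grip_width: 91.5
finger_force: 0.0
mallet_grip [(array([460.7, 182.8]), 0.93, array([491.8, 502.4,  35. ])), (array([386.2, 262.5]), 0.78, array([664.6, 151.5,  35. ])), (array([302.3, 190.7]), 0.57, array([338.2, 137.5,  35. ])), (array([263.6, 251. ]), 0.23, array([513. , -46.1,  35. ]))]
mallet_head [(array([366.2, 245. ]), 0.84, array([596.4, 149.4,  35. ])), (array([310.6, 201.2]), 0.71, array([389.8, 131.7,  35. ])), (array([431. , 186.7]), 0.68, array([471.6, 424.5,  35. ]))]
mallet [(array([313.6, 209.2]), 0.87, array([375.7, 148. ,   0. ])), (array([427.7, 200.5]), 0.72, array([475.9, 416.5,   0. ]))]
mallet_grip [(array([105.2, 259.8]), 0.97, array([504.2, 507.2,  35. ])), (array([457.5, 165.5]), 0.25, array([ 706.7, -294.8,   35. ]))]
mallet_head [(array([139.1, 268.9]), 0.87, array([482.5, 430.8,  35. ]))]
mallet [(array([149.5, 269.6]), 0.62, array([480. , 418.5,   0. ]))]
20.3667 [601.1 150.4 336.5] [ 0.3  0.1 -0.1] 92.08833472083163
```

```bash
python3 -c "
from plant import *
print(close_job())"
```

```text
the job is handed in; nothing more can be done
None
```

I handed in the job at about 20 s of the 59 s: the tray is against its stop, the pin was struck and pressed until it held about 40 N without giving, and the mallet rests on the bench about 200 mm from the dock. The pin reading its full depth rests on that force and a coarse scene image, and I did not recheck the adapters after the blows.

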